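# Weigh and log a rock core

### The arm

A 6-joint arm with a two-finger parallel gripper is mounted at the origin on the work surface. World frame = base frame: x ahead of the robot, y to its left, z up, the work surface at z = 0. Lengths are in m, angles in rad, forces in N, time in s.
With the tool pointing down it reaches from about 0.4 to 0.825 m from the base axis. Payload 7 kg.
Tool frame: the origin (TCP) lies midway between the tips of the shut fingers; the grasp point (between the pads) lies hold_point_z behind it (hold_point_z is the distance from the TCP to the grasp point, in m); z points along the fingers, y is the direction in which the jaws open and shut (so a half turn about z gives the same grasp; the last joint's range is limited). The gripper opens to 88 mm and grips with 3 to 60 N. Pads are 19 mm wide; open, the fingers measure 130 mm over their backs; the gripper's body (78 mm by 193 mm) begins 47 mm behind the grasp point.
Start: joints at [-0.975, 0.359, 0.012, 0, -1.224, -0.288], TCP at [0.204, -0.643, 0.227] pointing down, gripper open.
Joint ranges: [-3.07, 3.07], [-1.43, 2.12], [-1.02, 1.25], [-3.03, 1.67], [-3.05, -0], [-3.03, 3.03]. Speed limits (rad/s): [2.39, 2.39, 3.01, 3.14, 3.14, 3.14].

### API

Orientations are given as [roll, pitch, yaw] about the fixed x, y, z axes, in that order (R = Rz(yaw) Ry(pitch) Rx(roll)).
In Python, from station import * gives the robot as it stands. The module is installed in compiled form; this text tells all that it offers.
- The arm moves only by the tool arm_command, never from a script. Its arguments are lists of equal length, an entry for each row: "fingers": the closure, from -1 (fully open) to 1 (shut); "dp": the shift along the world's x, y, z in m, a list of three; "roll": the turn about the world's z in rad. In form: {"fingers": [fingers, ...], "dp": [[x, y, z], ...], "roll": [roll, ...]}. A call has 1 to 8 rows; each row shifts and turns the pose as measured when the row begins; what a row does not reach is not made up. A row lasts 1/10 s, in which the tool goes at most 50 mm and 8.59 degrees, less where a joint would pass 70% of its speed; a pose out of reach is approached as far as the arm can. A call is refused whole if a number of a shift passes 0.05 or a number of a turn 0.15, either way. A call with a gripper value outside its range is refused whole. The fingers move at their own pace and stop on an object; "newtons" is the grip in N (left out, the last holds). Time passes only in rows, so rows that do not move let the fingers close. It gives the time, the measured TCP pose, the force and the opening at its end, in the units of the state.
- get_state(): the state, without advancing time (a new reading comes with each control period).
- grab_frame(name): name is "scene" or "top"; returns the picture (480x640x3 uint8, blue, green, red); there is no depth.
- calibration(name): a dict with "fx", "fy", "cx", "cy" (pixels), "R" (3x3) and "t" (3): a world point X has camera coordinates R X + t. Camera axes: x right, y down, z forward; pixel columns grow to the right and rows downward; lengths in m; the calibration is good to about 2 mm. A picture is of the moment at which its call begins. calibration takes no time and is no camera call.
- job_done(): hands the job in, once; it reports no verdict.
The state is a dict: "t": time; "q": joint angles; "qd": joint speeds; "joint_efforts": joint torques, N m; "eef_pos": TCP position; "ee_rot": TCP orientation; "force": force on the tool from outside, world axes, zero at the start; "moment": the same for the moment, N m; "width": finger opening in m.
Only numpy, scipy, OpenCV 4.12 (cv2) and the standard library are available. Lean on these libraries where they do the work, as an engineer would, in place of code of your own. Each camera call takes 0.05 s, during which the arm holds its last target.

### The job

Log the long rock core on the weighing station: take it from the sample tray and stand it upright in the middle of the balance pan, set down gently and turned so that its bar-code label faces straight into the code reader's window. Let go of it, and once it stands free press the balance's print key (the large key on the robot's right-hand side of the display) fully down and release it. Do not press the tare key, and leave the other cores and the calliper where they are.

Things in the scene. Friction and masses are not known exactly. Their poses are not given: they have to be found in the camera images.
- long_core: The long rock core: a grey stone cylinder, 50 mm in diameter and 100 mm long, about 0.5 kg, standing upright in the sample tray in any rotation; the two other cores in the tray are only 50 mm long. Origin: centre of its underside; z up along its axis. Its +x axis points out through the middle of its white paper bar-code label (26 mm wide round the curve, 56 mm high, black bars). A black line on the upper end runs from the centre to the rim above the label, also along +x.
- label (a point): Middle of the label on the surface of the long core, 55 mm above its underside, at +x of the core; same axes as the core.
- short_core_a: A short rock core, 50 mm in diameter and 50 mm long, with a smaller label, standing in the tray. Origin: centre of its underside. Leave it.
- short_core_b: A second short rock core just like it. Leave it.
- tray: Low steel sample tray, fixed, 330 mm (x) by 130 mm (y), walls 28 mm high and 3 mm thick, floor 3 mm thick. Origin: centre of its underside, on the bench. The three cores stand along its x axis, about 105 mm apart, the long one in any of the three places. The tray and the balance may stand on either side of the bench. A closed tin 42 mm high stands just beyond its +x end.
- balance: Top-loading balance, fixed: light grey housing 290 mm (x) by 200 mm (y). Origin: centre of its underside, on the bench; the front with the display and keys looks to its -x (towards the robot). The key panel is 50 mm high, the housing under the pan 72 mm.
- pan (a point): Centre of the upper face of the balance's round steel pan, 160 mm in diameter and rigid, 88 mm above the bench and 45 mm along +x from the balance's origin. Same axes as the balance.
- print_key (a joint): Print key, the large pale key (20 mm in x by 34 mm in y) at the balance's -y end of the key panel, on the right as seen from the robot: 0 released, 0.004 m fully down; a spring returns it, about 4 N holds it fully down.
- print_top (a point): Centre of the upper face of the print key, 58 mm above the bench when released; moves with the key. Same axes as the balance.
- tare_key (a joint): Tare key, an identical key at the balance's +y end of the key panel, 124 mm from the print key: 0 released, 0.004 m fully down. Not to be pressed.
- reader_window (a point): Centre of the dark window of the code reader, a black block (58 mm deep, 62 mm wide, 46 mm high, top at 168 mm) on a rod stand (top at 188 mm) beside or behind the balance. The window is 145 mm above the bench, looks along this point's -x axis, level, at the axis of the pan, and is about 120 mm from that axis; the reader may stand left of, right of or behind the pan.
- caliper: Digital calliper, 150 mm long and 11 mm high, lying on the bench between tray and balance, nearer the robot. Origin: underside at mid-length. Leave it.
There are look-alikes about, which are no part of the job. Leave any red look-alike of the long_core alone. Of the things that look like the part that bears reader_window, the smaller one is meant.

How it is judged:
By the outcome, as a careful person would: the job done as asked, in the order asked, and still so for the second after the job is handed in, with the robot touching nothing.
It also fails if it takes over 54 s, if anything falls off the work surface, if the arm or the gripper's body presses on something with over 40 N, if the wrist force passes 120 N, or if a joint passes its speed limit or range.

## Working session

There is one attempt and no reset: what is moved stays moved. The work goes in short steps, Python scripts to look and compute and a tool call to move; the robot and the scene stay as the last step left them, time stands still between calls to the robot, and variables do not carry over. Pictures are saved under pics/ and viewed, and the job is handed in when it is done.

Besides the shell and the picture viewer there is one more tool, called as name([rows], argument=value, ...), one row to a line, values as JSON. arm_command: Moves the arm, as the interface text tells. Its arguments: {"type":"object","properties":{"fingers":{"type":"array"},"dp":{"type":"array"},"roll":{"type":"array"},"newtons":{"type":"number"}},"required":["fingers","dp","roll"]}

```bash
mkdir -p pics
python3 - <<'E'
from station import *
import cv2
s=get_state(); print(s)
for n in("scene","top"):
    cv2.imwrite(f"pics/{n}0.png",grab_frame(n)); print(n,calibration(n))
E
```

```text
{'t': 0.0, 'q': array([-9.74887326e-01,  3.59382405e-01,  1.10707416e-02, -3.60719186e-04,
       -1.22407036e+00, -2.88102320e-01]), 'qd': array([ 2.09596948e-03, -1.24995341e-03, -1.25267837e-04, -3.10539828e-04,
        3.27005343e-05,  8.18325659e-04]), 'joint_efforts': array([ 1.49039308e-03, -5.82712018e+01,  2.93055385e+01,  6.99716359e+00,
        6.83041246e-03, -1.23744012e-04]), 'eef_pos': array([ 0.20434303, -0.642827  ,  0.22562884]), 'ee_rot': array([ 3.13997596e+00, -1.25470574e-04, -2.83390872e+00]), 'force': array([ 0.61604964,  1.44072149, -0.41039767]), 'moment': array([-0.0282125 , -0.06236192,  0.01211896]), 'width': 0.08752887288690307}
scene {'fx': 544.4585917268244, 'fy': 544.4585917268244, 'cx': 321.96032742887644, 'cy': 240.8955692250985, 'R': array([[ 0.85702737,  0.51493223, -0.01867844],
       [ 0.27267119, -0.48398217, -0.83151168],
       [-0.4372122 ,  0.7075352 , -0.55519315]]), 't': array([-0.57332383,  0.02019214,  1.78466974])}
top {'fx': 561.2681345699668, 'fy': 561.2681345699668, 'cx': 312.87187080451974, 'cy': 242.50409666755013, 'R': array([[-0.02023381, -0.99975113,  0.00939569],
       [-0.9947116 ,  0.01918356, -0.1009001 ],
       [ 0.10069475, -0.0113876 , -0.9948522 ]]), 't': array([0.18590984, 0.57302489, 1.49896917])}
```

View pics/scene0.png

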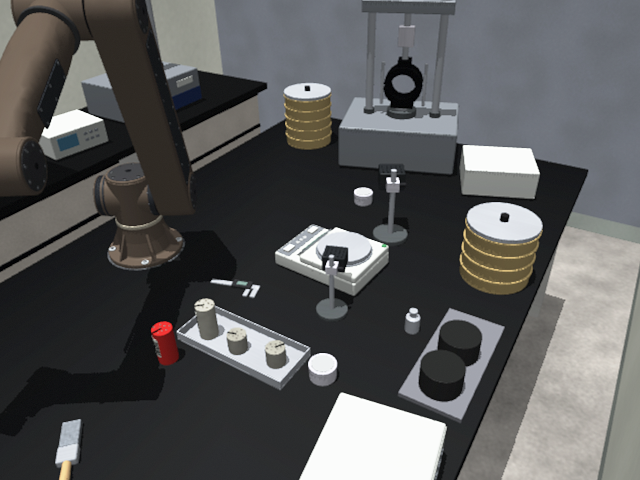

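View pics/top0.png

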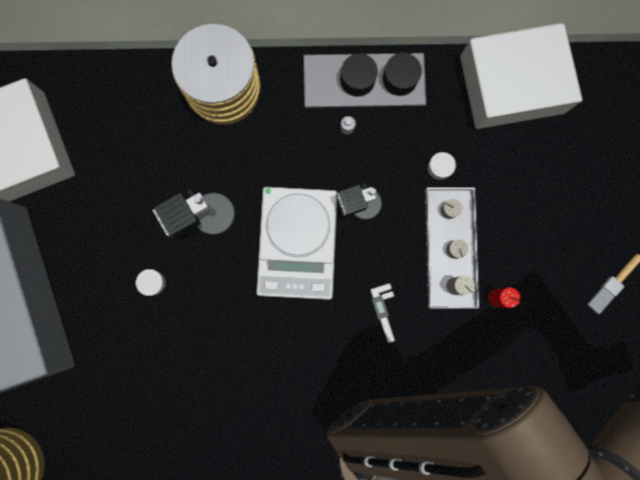

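Run:
```python
import cv2
a=cv2.imread("pics/top0.png"); b=cv2.imread("pics/scene0.png")
cv2.imwrite("pics/t_tray.png",cv2.resize(a[170:320,420:530],None,fx=5,fy=5,interpolation=cv2.INTER_CUBIC)[:600] if 0 else cv2.resize(a[170:320,340:530],None,fx=4,fy=4,interpolation=cv2.INTER_CUBIC))
cv2.imwrite("pics/t_bal.png",cv2.resize(a[170:310,230:400],None,fx=4,fy=4,interpolation=cv2.INTER_CUBIC))
cv2.imwrite("pics/s_tray.png",cv2.resize(b[280:400,140:330],None,fx=4,fy=4,interpolation=cv2.INTER_CUBIC))
cv2.imwrite("pics/s_bal.png",cv2.resize(b[150:330,260:430],None,fx=3.3,fy=3.3,interpolation=cv2.INTER_CUBIC))
```

```text
(no output)
```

View pics/t_tray.png

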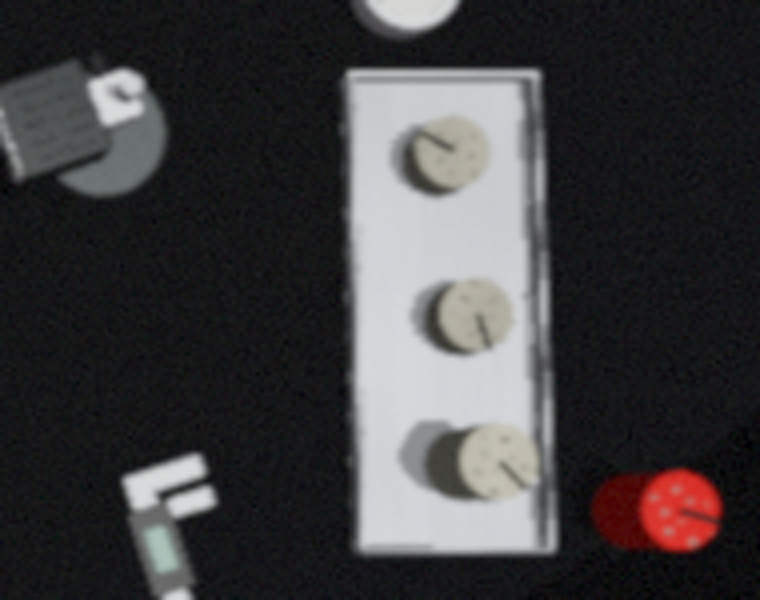

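View pics/t_bal.png

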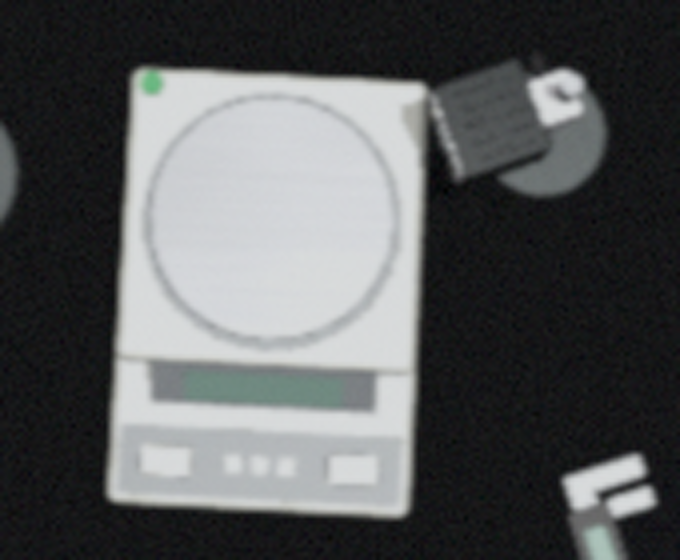

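View pics/s_tray.png

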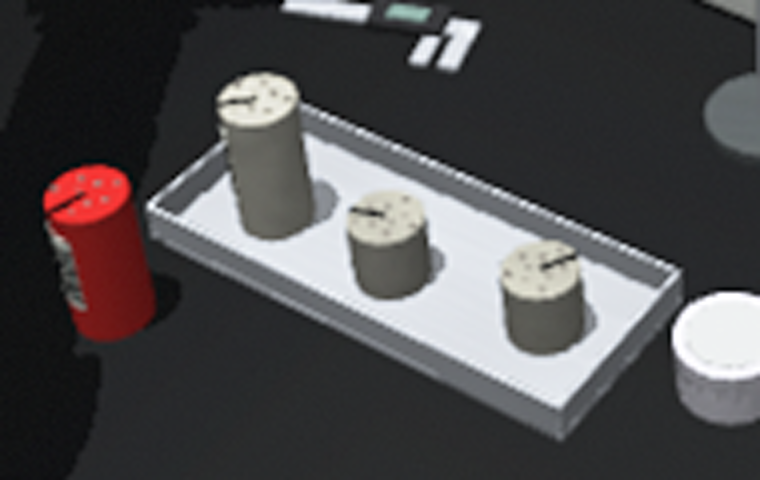

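View pics/s_bal.png

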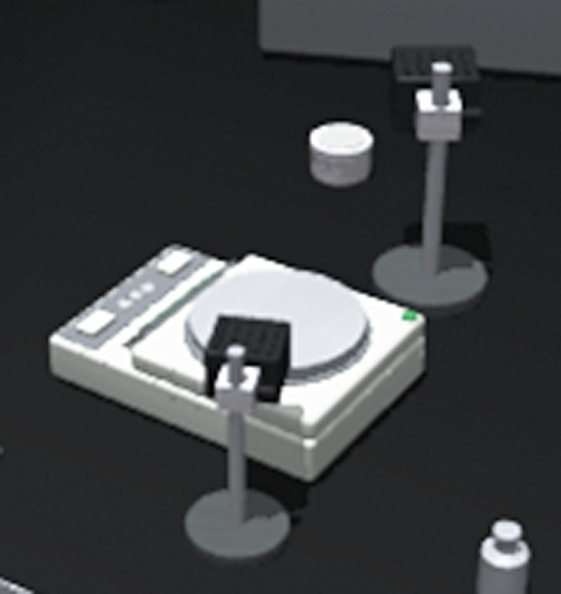

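```bash
cat > h.py <<'E'
from station import *
import cv2, numpy as np
C={n:calibration(n) for n in("scene","top")}
def proj(n,X):
    c=C[n]; p=c["R"]@np.asarray(X,float)+c["t"]; return np.array([c["fx"]*p[0]/p[2]+c["cx"],c["fy"]*p[1]/p[2]+c["cy"]])
def ray(n,uv):
    c=C[n]; d=c["R"].T@np.array([(uv[0]-c["cx"])/c["fx"],(uv[1]-c["cy"])/c["fy"],1]); return -c["R"].T@c["t"],d/np.linalg.norm(d)
def atz(n,uv,z):
    o,d=ray(n,uv); return o+d*(z-o[2])/d[2]
def tri(u,v):
    P=[np.c_[np.diag([1,1,1])] for _ in 0*[0]]
    M=[]
    for n in("top","scene"):
        c=C[n];K=np.array([[c["fx"],0,c["cx"]],[0,c["fy"],c["cy"]],[0,0,1]]); M.append(K@np.c_[c["R"],c["t"]])
    X=cv2.triangulatePoints(M[0],M[1],np.array(u,float).reshape(2,1),np.array(v,float).reshape(2,1))[:,0]; X=X[:3]/X[3]
    return X, proj("top",X)-u, proj("scene",X)-v
E
python3 - <<'E'
from h import *
ims={n:cv2.imread(f"pics/{n}0.png") for n in C}
def disk(n,box,thr=None):
    x0,y0,x1,y1=box; a=ims[n][y0:y1,x0:x1].astype(int)
    m=((a[:,:,2]-a[:,:,0]>12)&(a[:,:,2]>170)).astype(np.uint8)
    m=cv2.morphologyEx(m,cv2.MORPH_CLOSE,np.ones((3,3)))
    k,l,st,ce=cv2.connectedComponentsWithStats(m); i=1+st[1:,4].argmax()
    c,_=cv2.findContours((l==i).astype(np.uint8),cv2.RETR_EXTERNAL,cv2.CHAIN_APPROX_NONE)
    h=cv2.convexHull(c[0]); e=cv2.fitEllipse(h); 
    return np.array(e[0])+[x0,y0],e[1],e[2],ce[i]+[x0,y0],st[i,4]
t=disk("top",(440,268,485,302)); s=disk("scene",(185,290,225,325))
print(t);print(s);X=tri(t[0],s[0]);print(X)
for z in(.103,):print(atz("top",t[0],z),atz("scene",s[0],z))
for b in((440,192,470,225),(440,235,475,262)): print(disk("top",b)[:2], atz("top",disk("top",b)[0],.053))
# tops for line
x0,y0,x1,y1=440,268,485,302
cv2.imwrite("pics/core_t.png",cv2.resize(ims["top"][y0:y1,x0:x1],None,fx=16,fy=16,interpolation=cv2.INTER_CUBIC))
x0,y0,x1,y1=185,290,225,345
cv2.imwrite("pics/core_s.png",cv2.resize(ims["scene"][y0:y1,x0:x1],None,fx=10,fy=10,interpolation=cv2.INTER_CUBIC))
x0,y0,x1,y1=255,180,380,300
# balance corners guesses, approx
for nm,u,z in [("pan",(298.0,225.3),.088),("print",(318.5,287.4),.058),("tare",(271.5,285.4),.058),("readerfrontL",(338.5,194.5),.168),("frontR",(345,215),.168),("backL",(360,185.5),.168),("backR",(367,207.5),.168)]:
    print(nm,atz("top",u,z))
E
```

```text
(array([464.21381378, 284.97312927]), (17.139902114868164, 17.797809600830078), 102.34110260009766, array([464.12396694, 284.80578512]), np.int32(242))
(array([203.90951729, 304.707407  ]), (11.988771438598633, 19.215755462646484), 74.66131591796875, array([204.11875, 304.25625]), np.int32(160))
(array([ 0.45097314, -0.21283925,  0.10141038]), array([0.2497259, 0.277325 ]), array([0.40486281, 0.01412096]))
[ 0.45166638 -0.2117839   0.103     ] [ 0.45148756 -0.21463128  0.103     ]
(array([453.19803333, 207.33180428]), (14.946236610412598, 15.82077407836914)) [ 0.66218475 -0.20588285  0.053     ]
(array([458.57950401, 248.03724194]), (15.326709747314453, 16.349889755249023)) [ 0.55163471 -0.21531482  0.053     ]
pan [0.61659002 0.21329287 0.088     ]
print [0.45389368 0.16241911 0.058     ]
tare [0.46165751 0.28660893 0.058     ]
readerfrontL [0.68145543 0.10983808 0.168     ]
frontR [0.62954275 0.09497026 0.168     ]
backL [0.7032513  0.05554936 0.168     ]
backR [0.64735749 0.03971617 0.168     ]
```

View pics/core_t.png

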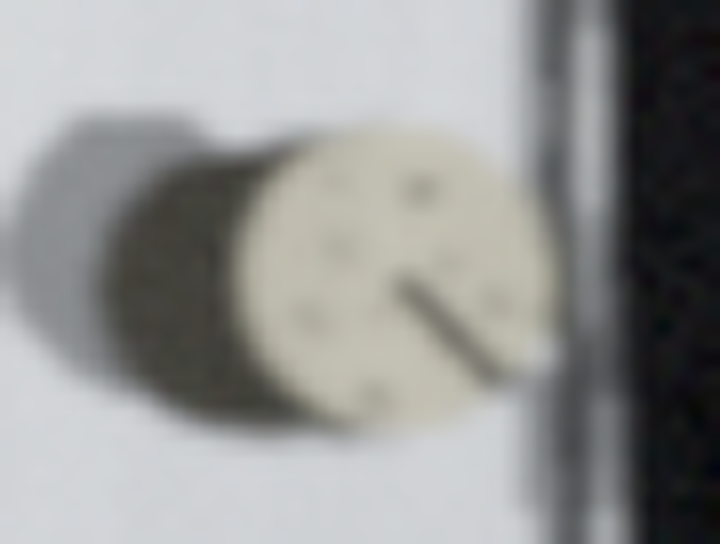

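View pics/core_s.png

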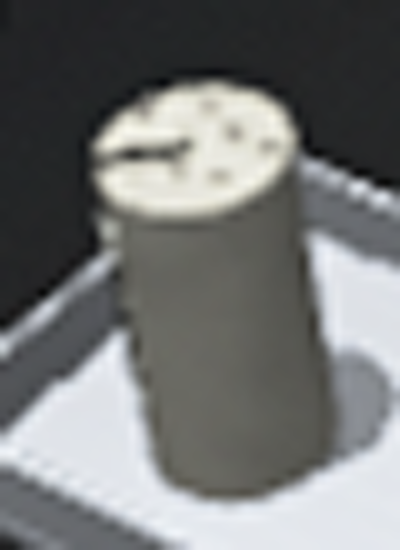

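Run:
```python
from h import *
import station
print([k for k in dir(station) if not k.startswith('_')], getattr(station,'hold_point_z',None))
ims={n:cv2.imread(f"pics/{n}0.png") for n in C}
# line direction
def ang(n,a,b,z=.103):
    p=atz(n,a,z)[:2];q=atz(n,b,z)[:2];d=q-p;return np.degrees(np.arctan2(d[1],d[0])),np.hypot(*d)
f=lambda p,o,k:(np.array(p)+.5)/k-.5+np.array(o)
print(ang("top",f((402,280),(440,268),16),f((500,380),(440,268),16)),ang("top",(464.2,285),f((500,380),(440,268),16)))
print(ang("scene",f((185,147),(185,290),10),f((97,156),(185,290),10)),ang("scene",(203.9,304.7),f((97,156),(185,290),10)))
# fine line: dark pixels in disk, PCA
for n,c,r in(("top",(464.2,285),8),("scene",(203.9,304.6),9)):
    g=cv2.cvtColor(ims[n],cv2.COLOR_BGR2GRAY).astype(float)
    P=[];W=[]
    for y in range(270,315):
        for x in range(190,485):
            p=atz(n,(x,y),.103)[:2]-atz(n,c,.103)[:2]
            if np.hypot(*p)<.0225: P.append(p);W.append(g[y,x])
    P=np.array(P);W=np.array(W);w=np.clip(np.median(W)-10-W,0,None); w*=(w>15)
    best=[]
    for a in np.radians(np.arange(-180,180,1)):
        d=np.array([np.cos(a),np.sin(a)]);al=P@d;pe=P@[-d[1],d[0]]
        best.append((w*(al>0)*np.exp(-(pe/.002)**2)).sum())
    best=np.array(best); i=best.argmax(); print(n,len(P),"score ang",i-180,best[i])
    sel=w*(np.abs(np.angle(np.exp(1j*(np.arctan2(P[:,1],P[:,0])-np.radians(i-180)))))<.6)
    m=(P*sel[:,None]).sum(0)/sel.sum(); cov=((P-m).T*sel)@(P-m)/sel.sum(); v=np.linalg.eigh(cov)[1][:,1]
    print(" centroid",m,np.degrees(np.arctan2(m[1],m[0])),"axis",np.degrees(np.arctan2(v[1],v[0])))
# pan: radial search of dark ring in top
g=cv2.cvtColor(ims["top"],cv2.COLOR_BGR2GRAY)
G=cv2.resize(g,None,fx=8,fy=8,interpolation=cv2.INTER_CUBIC).astype(float)
for it in range(2):
  c=np.array((298.,225.3)) if it==0 else np.array(e[0])
  pts=[]
  for a in np.radians(np.arange(0,360,4)):
    rr=np.arange(26,36,.125); q=c+np.c_[np.cos(a)*rr,np.sin(a)*rr]
    v=G[((q[:,1]+.5)*8-.5).round().astype(int),((q[:,0]+.5)*8-.5).round().astype(int)]
    pts.append(q[v.argmin()])
  pts=np.array(pts); rad=np.hypot(*(pts-c).T); k=abs(rad-np.median(rad))<1.2
  e=cv2.fitEllipse(pts[k].astype(np.float32)); print(e,k.sum())
for z in(.08,.088): print("pan",z,atz("top",e[0],z), e[1][0]/2/561*1.45)
red=atz("top",(510.5,297),.1); print("red",red)
```

```text
['Unreachable', 'calibration', 'get_state', 'grab_frame', 'hold_point_z', 'job_done'] 0.0188
(np.float64(-137.391504141869), np.float64(0.022188209019867837)) (np.float64(-135.42133891748324), np.float64(0.02307234418351305))
(np.float64(-141.11948743486514), np.float64(0.021977615733061184)) (np.float64(-146.14013071322415), np.float64(0.024285275505176732))
top 240 score ang -136 447.81059895327786
 centroid [-0.00899429 -0.0084605 ] -136.75161738997986 axis -137.49161424273314
scene 163 score ang -145 956.3690012644261
 centroid [-0.01060439 -0.00763182] -144.25801201906438 axis -140.2095850634041
((297.6326599121094, 224.5142822265625), (61.43291091918945, 61.99771499633789), 93.81584930419922) 82
((297.62176513671875, 224.4547119140625), (61.35053634643555, 61.94101333618164), 89.72945404052734) 85
pan 0.08 [0.61991724 0.21436702 0.08      ] 0.07928545249762169
pan 0.088 [0.61884263 0.21424475 0.088     ] 0.07928545249762169
red [ 0.41846644 -0.33063509  0.1       ]
```

Run:
```python
from h import *
ims={n:cv2.imread(f"pics/{n}0.png") for n in C}
def ov(c,yaw,boxes,out):
  for n,(x0,y0,x1,y1),k in boxes:
    I=cv2.resize(ims[n][y0:y1,x0:x1],None,fx=k,fy=k,interpolation=cv2.INTER_CUBIC)
    R=np.array([[np.cos(yaw),-np.sin(yaw)],[np.sin(yaw),np.cos(yaw)]])
    def pl(pts,col):
        p=np.array([(proj(n,q)-[x0,y0]+.5)*k-.5 for q in pts]); cv2.polylines(I,[(p*8).astype(np.int32)],True,col,1,cv2.LINE_AA,3)
    a=np.linspace(0,2*np.pi,90)
    pl([(c[0]+.08*np.cos(t),c[1]+.08*np.sin(t),.088) for t in a],(0,0,255))
    B=lambda x,y,z:tuple(np.r_[np.array(c)+R@[x-.045,y],z])
    pl([B(-.145,-.1,.05),B(-.145,.1,.05)],(255,0,0))
    pl([B(.145,-.1,.072),B(.145,.1,.072)],(255,0,0))
    pl([B(.045,-.1,.072),B(.145,-.1,.072)],(255,0,0)); pl([B(.045,.1,.072),B(.145,.1,.072)],(255,0,0))
    pl([B(-.145,-.1,.0),B(.145,-.1,0)],(0,255,0));pl([B(.145,.1,.0),B(.145,-.1,0)],(0,255,0))
    cv2.imwrite(f"pics/{out}_{n}.png",I)
ov((.617,.2135),np.radians(-3.6),[("top",(245,180,355,305),4.7),("scene",(265,215,400,300),5.8)],"ov1")
```

```text
(no output)
```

View pics/ov1_top.png

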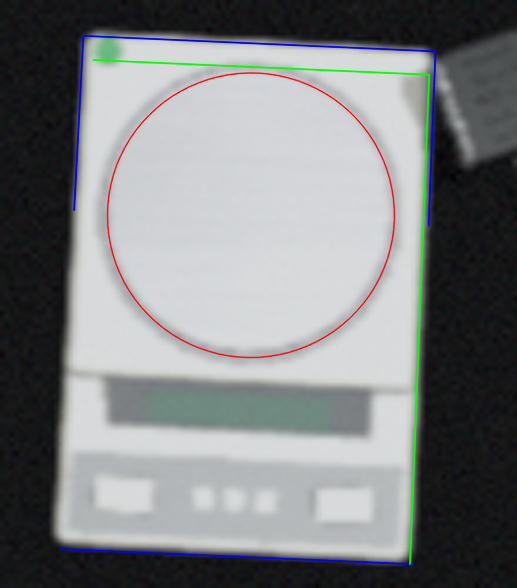

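View pics/ov1_scene.png

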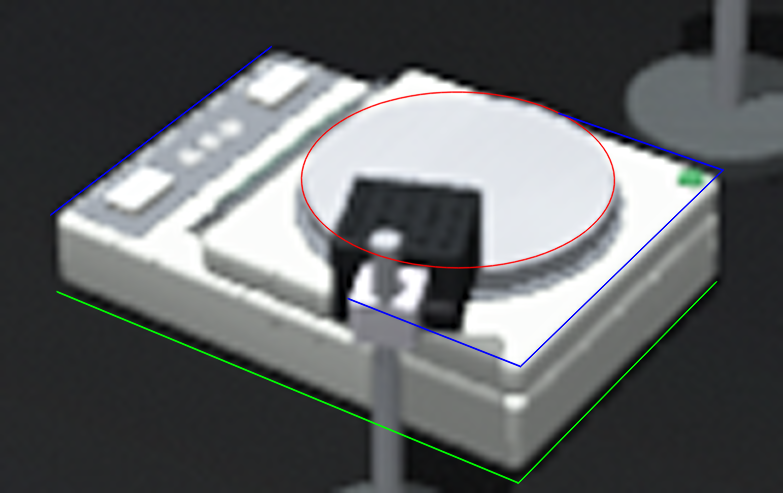

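arm_command([
  [0.02, 0.036, 0],
  [0.02, 0.036, 0],
  [0.02, 0.036, 0],
  [0.02, 0.036, 0],
  [0.02, 0.036, 0],
  [0.02, 0.036, 0],
  [0.02, 0.036, 0],
  [0.02, 0.036, 0],
], fingers=[-1, -1, -1, -1, -1, -1, -1, -1], roll=[0.037, 0.037, 0.037, 0.037, 0.037, 0.037, 0.037, 0.037], newtons=20)

```text
t: 0.9
eef_pos: [0.364, -0.3464, 0.2201]
ee_rot: [3.132, -0.003, -2.535]
force: [0.5, 0.9, -0.5]
width: 0.0876
```

arm_command([
  [0.022, 0.034, 0],
  [0.022, 0.034, 0],
  [0.022, 0.034, 0],
  [0.02, 0.03, 0],
  [0, 0, 0],
  [0, 0, 0],
], fingers=[-1, -1, -1, -1, -1, -1], roll=[0.036, 0.036, 0.036, 0.036, 0, 0])

```text
t: 1.5
eef_pos: [0.4534, -0.2037, 0.2195]
ee_rot: [3.131, -0.002, -2.378]
force: [0.5, 0.2, 0.1]
width: 0.0878
```

arm_command([
  [-0.002, -0.008, -0.02],
  [0, 0, -0.025],
  [0, 0, -0.025],
  [0, 0, -0.015],
  [0, 0, 0],
  [0, 0, 0],
], fingers=[-1, -1, -1, -1, -1, -1], roll=[-0.01, 0, 0, 0, 0, 0])

```text
t: 2.1
eef_pos: [0.4485, -0.2157, 0.1322]
ee_rot: [3.132, -0.002, -2.395]
force: [0.7, -0.4, 0.4]
width: 0.0877
```

Run:
```python
from h import *
s=get_state(); print(s['t'],s['eef_pos'],s['ee_rot'])
ims={n:grab_frame(n) for n in C}
for n in C: cv2.imwrite(f"pics/{n}1.png",ims[n])
a=cv2.resize(ims["scene"][230:350,140:270],None,fx=5,fy=5,interpolation=cv2.INTER_CUBIC); cv2.imwrite("pics/s1c.png",a)
```

```text
2.1 [ 0.44847306 -0.21568668  0.1322097 ] [ 3.13183162e+00 -2.44596119e-03 -2.39455893e+00]
```

View pics/s1c.png

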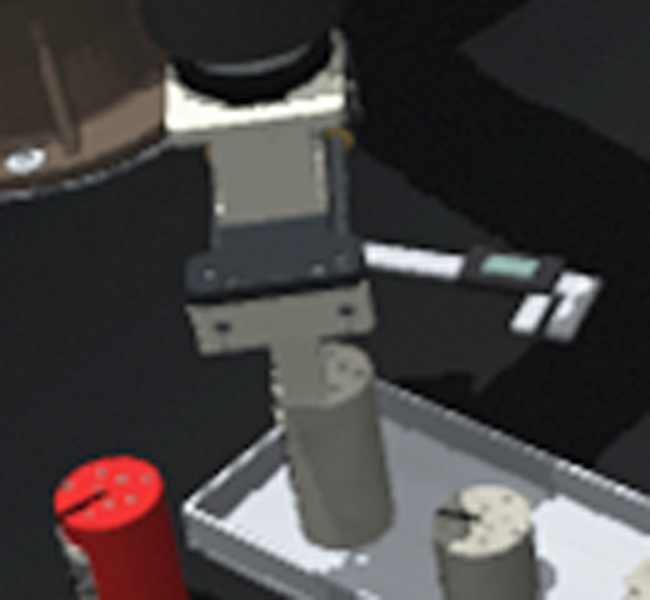

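View pics/top1.png

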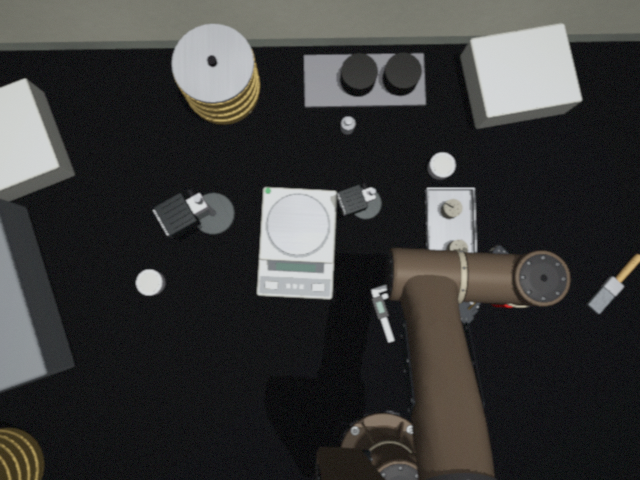

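arm_command([
  [0.003, 0.003, 0],
  [0, 0, -0.02],
  [0, 0, -0.02],
  [0, 0, -0.018],
  [0, 0, -0.01],
  [0, 0, 0],
  [0, 0, 0],
], fingers=[-1, -1, -1, -1, -1, -1, -1], roll=[0, 0, 0, 0, 0, 0, 0])

```text
t: 2.9
eef_pos: [0.4579, -0.2125, 0.0692]
ee_rot: [-3.14, 0.007, -2.393]
force: [-0.1, 0.1, -0.2]
width: 0.0874
```

arm_command([
  [-0.006, 0, -0.011],
  [0, 0, 0],
  [0, 0, 0],
  [0, 0, 0],
], fingers=[-1, -1, -1, -1], roll=[0, 0, 0, 0])

```text
t: 3.3
eef_pos: [0.4549, -0.2128, 0.0619]
ee_rot: [-3.136, 0.01, -2.392]
force: [-0.3, -0.6, -0.2]
width: 0.0877
```

arm_command([
  [-0.005, 0.001, -0.006],
  [0, 0, 0],
  [0, 0, 0],
], fingers=[-1, -1, -1], roll=[0, 0, 0])

```text
t: 3.6
eef_pos: [0.4506, -0.2119, 0.0566]
ee_rot: [-3.134, 0.012, -2.392]
force: [0.4, 0.8, -1.0]
width: 0.0875
```

Within about 1 mm of the core axis; close gently.

arm_command([
  [0, 0, 0],
  [0, 0, 0],
  [0, 0, 0],
  [0, 0, 0],
  [0, 0, 0],
  [0, 0, 0],
  [0, 0, 0],
  [0, 0, 0],
], fingers=[0, 0.5, 1, 1, 1, 1, 1, 1], roll=[0, 0, 0, 0, 0, 0, 0, 0], newtons=25)

```text
t: 4.4
eef_pos: [0.4509, -0.212, 0.0567]
ee_rot: [-3.134, 0.011, -2.392]
force: [-0.1, -0.1, -0.1]
width: 0.0497
```

arm_command([
  [0, 0, 0.015],
  [0, 0, 0.025],
  [0, 0, 0.03],
  [0, 0, 0.03],
  [0, 0, 0.03],
  [0, 0, 0.02],
  [0, 0, 0],
], fingers=[1, 1, 1, 1, 1, 1, 1], roll=[0, 0, 0, 0, 0, 0, 0])

```text
t: 5.1
eef_pos: [0.4429, -0.2099, 0.2057]
ee_rot: [3.135, 0.004, -2.395]
force: [0.1, 0.9, -5.3]
width: 0.0498
```

Run:
```python
from h import *
s=get_state(); print(s['t'],s['eef_pos'],s['ee_rot'],s['force'],s['q'])
im=grab_frame("scene"); cv2.imwrite("pics/scene2.png",im)
cv2.imwrite("pics/s2c.png",cv2.resize(im[180:330,130:280],None,fx=4,fy=4,interpolation=cv2.INTER_CUBIC))
```

```text
5.1 [ 0.44294679 -0.20988489  0.20573755] [ 3.13535953  0.00356081 -2.39524903] [ 0.05802384  0.90365123 -5.28944392] [-0.04625023  0.07029157 -0.40907741 -0.00778168 -1.09337917 -0.77460903]
```

View pics/s2c.png

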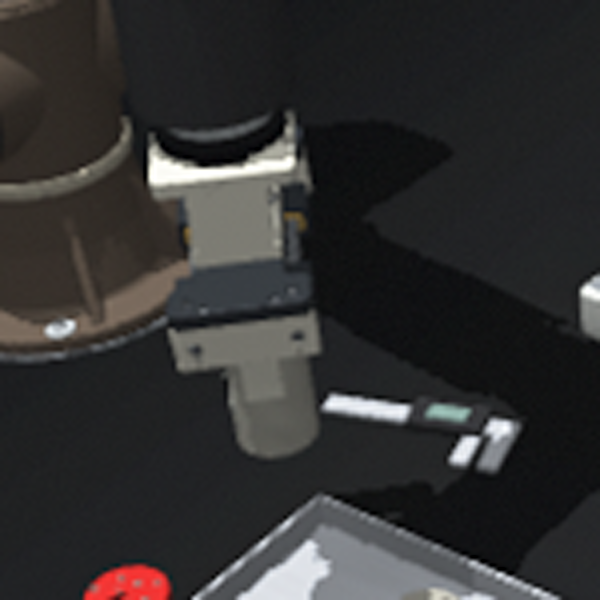

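arm_command([
  [0.008, 0.02, 0],
  [0.014, 0.034, 0],
  [0.014, 0.034, 0],
  [0.014, 0.034, 0],
  [0.014, 0.034, 0],
  [0.014, 0.034, 0],
  [0.014, 0.034, 0],
  [0.014, 0.034, 0],
], fingers=[1, 1, 1, 1, 1, 1, 1, 1], roll=[0.05, 0.09, 0.09, 0.09, 0.09, 0.09, 0.09, 0.09])

```text
t: 5.95
eef_pos: [0.5384, 0.0549, 0.1854]
ee_rot: [3.109, -0.009, -1.701]
force: [1.5, 0.1, -4.3]
width: 0.0498
```

arm_command([
  [0.015, 0.03, 0.01],
  [0.015, 0.03, 0.005],
  [0.015, 0.03, 0.005],
  [0.014, 0.026, 0],
  [0.008, 0.016, 0],
  [0, 0, 0],
  [0, 0, 0],
  [0, 0, 0],
], fingers=[1, 1, 1, 1, 1, 1, 1, 1], roll=[0.1, 0.1, 0.1, 0.1, 0.05, 0, 0, 0])

```text
t: 6.75
eef_pos: [0.5989, 0.195, 0.1819]
ee_rot: [3.077, -0.014, -1.227]
force: [-0.4, -0.1, -4.7]
width: 0.0495
```

Run:
```python
from h import *
s=get_state(); print(s['t'],s['eef_pos'],s['ee_rot'],s['force'],s['q'])
im=grab_frame("scene"); cv2.imwrite("pics/scene3.png",im)
cv2.imwrite("pics/s3c.png",cv2.resize(im[150:290,270:420],None,fx=4,fy=4,interpolation=cv2.INTER_CUBIC))
```

```text
6.75 [0.59891295 0.19501628 0.18194747] [ 3.07712776 -0.01373198 -1.22730234] [-0.37943227 -0.07508385 -4.69241428] [ 0.62137966  0.35466999 -0.09845212 -0.0048543  -1.18343437 -0.27634691]
```

View pics/s3c.png

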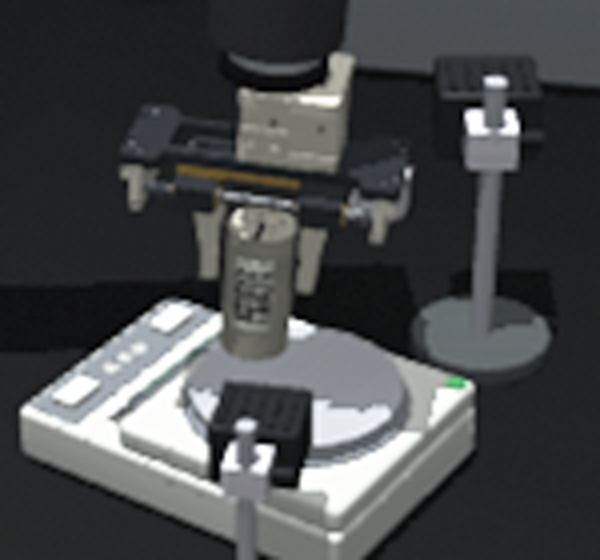

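arm_command([
  [0, 0, 0.05],
  [0, 0, 0],
  [0, 0, 0],
], fingers=[1, 1, 1], roll=[0, 0, 0])

```text
t: 7.1
eef_pos: [0.5971, 0.1921, 0.2315]
ee_rot: [3.073, -0.014, -1.231]
force: [-0.9, 0.4, -5.6]
width: 0.0497
```

```bash
cat > st.py <<'E'
from station import *
import numpy as np
s=get_state(); np.set_printoptions(precision=4,suppress=True)
r,p,y=s['ee_rot']; R=lambda:None
cz=np.array([np.cos(y)*np.sin(p)*np.cos(r)+np.sin(y)*np.sin(r),np.sin(y)*np.sin(p)*np.cos(r)-np.cos(y)*np.sin(r)])
a=np.arctan2(s['eef_pos'][1],s['eef_pos'][0])
print(s['t'],s['eef_pos'],"yaw",round(y,4),"lean rad/tan",cz@[np.cos(a),np.sin(a)],cz@[-np.sin(a),np.cos(a)],"q",s['q'],s['force'],s['width'])
E
python3 st.py
```

```text
7.1 [0.5971 0.1921 0.2315] yaw -1.2313 lean rad/tan -0.06816674630797791 -0.015978333351046266 q [ 0.6186  0.3206 -0.032  -0.0056 -1.288  -0.2778] [-0.8972  0.4279 -5.6225] 0.04969676890405613
```

arm_command([
  [0, 0, -0.01],
  [0, 0, -0.01],
  [0, 0, -0.01],
  [0, 0, -0.01],
  [0, 0, -0.01],
  [0, 0, 0],
  [0, 0, 0],
  [0, 0, 0],
], fingers=[1, 1, 1, 1, 1, 1, 1, 1], roll=[0, 0, 0, 0, 0, 0, 0, 0])

```text
t: 7.9
eef_pos: [0.5954, 0.19, 0.1739]
ee_rot: [3.069, -0.015, -1.233]
force: [0.3, -0.7, -5.3]
width: 0.0495
```

```bash
python3 st.py
```

```text
7.9 [0.5954 0.19   0.1739] yaw -1.2333 lean rad/tan -0.07238382028764259 -0.017028964040901533 q [ 0.6172  0.3582 -0.1126 -0.0062 -1.1742 -0.2775] [ 0.2812 -0.6622 -5.2733] 0.049470794714189865
```

arm_command([
  [0, 0, 0],
  [0, 0, 0],
  [0, 0, 0],
  [0, 0, 0],
], fingers=[1, 1, 1, 1], roll=[0, 0, 0, 0])

```text
t: 8.3
eef_pos: [0.5963, 0.1905, 0.1755]
ee_rot: [3.072, -0.015, -1.233]
force: [0.4, -0.3, -4.6]
width: 0.0496
```

```bash
python3 st.py
```

```text
8.3 [0.5963 0.1905 0.1755] yaw -1.233 lean rad/tan -0.06950815940958739 -0.016534170846213996 q [ 0.6173  0.3567 -0.1108 -0.0058 -1.1746 -0.2775] [ 0.4053 -0.34   -4.6017] 0.04959315915581313
```

arm_command([
  [-0.045, -0.014, 0.01],
  [-0.045, -0.014, 0.01],
  [0, 0, 0],
  [0, 0, 0],
  [0, 0, 0],
], fingers=[1, 1, 1, 1, 1], roll=[0, 0, 0, 0, 0])

```text
t: 8.8
eef_pos: [0.5036, 0.1615, 0.194]
ee_rot: [3.069, -0.015, -1.233]
force: [0.0, -0.2, -5.4]
width: 0.0497
```

```bash
python3 st.py
```

```text
8.8 [0.5036 0.1615 0.194 ] yaw -1.2332 lean rad/tan -0.07213729184116448 -0.017292484801140342 q [ 0.6741  0.1893 -0.2976 -0.0104 -1.1575 -0.3325] [ 0.0114 -0.1629 -5.3614] 0.04968149150931667
```

arm_command([
  [0, 0, 0],
  [0, 0, 0],
  [0, 0, 0],
  [0, 0, 0],
  [0, 0, 0],
  [0, 0, 0],
], fingers=[1, 1, 1, 1, 1, 1], roll=[-0.1, -0.1, -0.1, -0.1, 0, 0])

```text
t: 9.4
eef_pos: [0.5078, 0.163, 0.1934]
ee_rot: [3.07, -0.016, -1.646]
force: [0.3, 0.4, -4.5]
width: 0.0498
```

```bash
python3 st.py
```

```text
9.4 [0.5078 0.163  0.1934] yaw -1.6462 lean rad/tan -0.0722095139083309 0.012340394265020182 q [ 0.6511  0.1971 -0.2771 -0.039  -1.1608 -0.7103] [ 0.2552  0.3787 -4.5202] 0.04978530098999044
```

arm_command([
  [0, -0.035, 0],
  [0, -0.035, 0],
  [0, -0.035, 0],
  [0, -0.035, 0],
  [0, -0.035, 0],
  [0, 0, 0],
  [0, 0, 0],
], fingers=[1, 1, 1, 1, 1, 1, 1], roll=[0, 0, 0, 0, 0, 0, 0])

```text
t: 10.1
eef_pos: [0.5097, -0.0169, 0.1926]
ee_rot: [3.07, -0.016, -1.624]
force: [0.3, 0.1, -4.7]
width: 0.0498
```

```bash
python3 st.py
```

```text
10.1 [ 0.5097 -0.0169  0.1926] yaw -1.6244 lean rad/tan -0.07153435673807564 -0.01473276577833555 q [ 0.3424  0.1591 -0.3374 -0.0137 -1.1463 -0.3905] [ 0.303   0.1181 -4.7361] 0.049756182165408454
```

arm_command([
  [-0.01, 0, 0],
  [-0.01, 0, 0],
  [-0.01, 0, 0],
  [-0.01, 0, 0],
  [-0.01, 0, 0],
  [-0.01, 0, 0],
  [0, 0, 0],
  [0, 0, 0],
], fingers=[1, 1, 1, 1, 1, 1, 1, 1], roll=[0, 0, 0, 0, 0, 0, 0, 0])

```text
t: 10.9
eef_pos: [0.444, -0.0143, 0.1929]
ee_rot: [3.071, -0.015, -1.617]
force: [0.7, 0.2, -4.5]
width: 0.0497
```

```bash
python3 st.py
```

```text
10.9 [ 0.444  -0.0143  0.1929] yaw -1.6167 lean rad/tan -0.07054185423004292 -0.014156545096661909 q [ 0.3987  0.0457 -0.4655 -0.0184 -1.1298 -0.4367] [ 0.7051  0.1831 -4.5305] 0.049688657109637054
```

arm_command([
  [0, -0.034, 0],
  [0, -0.034, 0],
  [0, -0.034, 0],
  [0, -0.034, 0],
  [0, -0.034, 0],
  [0, 0, 0],
  [0, 0, 0],
], fingers=[1, 1, 1, 1, 1, 1, 1], roll=[-0.09, -0.09, -0.09, -0.09, -0.09, 0, 0])

```text
t: 11.6
eef_pos: [0.4466, -0.1901, 0.1936]
ee_rot: [3.075, -0.015, -2.081]
force: [-1.1, 0.6, -4.9]
width: 0.0493
```

```bash
python3 st.py
```

```text
11.6 [ 0.4466 -0.1901  0.1936] yaw -2.0812 lean rad/tan -0.06736492725592905 -0.007448013572507081 q [-0.0122  0.1141 -0.3857 -0.0207 -1.1362 -0.4894] [-1.057   0.6342 -4.9013] 0.04929663182823419
```

arm_command([
  [0.03, 0, 0],
  [0.03, 0, 0],
  [0.03, 0, 0],
  [0.03, 0, 0],
  [0.03, 0, 0],
  [0, 0, 0],
  [0, 0, 0],
], fingers=[1, 1, 1, 1, 1, 1, 1], roll=[0, 0, 0, 0, 0, 0, 0])

```text
t: 12.3
eef_pos: [0.603, -0.185, 0.1919]
ee_rot: [3.074, -0.015, -2.072]
force: [-0.5, -0.3, -5.1]
width: 0.0497
```

```bash
python3 st.py
```

```text
12.3 [ 0.603  -0.185   0.1919] yaw -2.0723 lean rad/tan -0.06953236517224279 -0.0009565052861644951 q [-0.0009  0.3522 -0.0721 -0.0207 -1.2134 -0.4932] [-0.5441 -0.3167 -5.1067] 0.04970699701867665
```

arm_command([
  [-0.014, 0.034, 0],
  [-0.014, 0.034, 0],
  [-0.014, 0.034, 0],
  [-0.014, 0.034, 0],
  [-0.014, 0.034, 0],
  [0, 0, 0],
  [0, 0, 0],
], fingers=[1, 1, 1, 1, 1, 1, 1], roll=[0.09, 0.09, 0.09, 0.09, 0.09, 0, 0])

```text
t: 13.0
eef_pos: [0.5256, -0.0075, 0.191]
ee_rot: [3.073, -0.015, -1.599]
force: [0.4, -0.7, -4.1]
width: 0.0499
```

```bash
python3 st.py
```

```text
13.0 [ 0.5256 -0.0075  0.191 ] yaw -1.5987 lean rad/tan -0.0687748741483631 -0.01419463882323681 q [ 0.3506  0.1844 -0.3102 -0.0124 -1.1457 -0.3735] [ 0.4369 -0.7063 -4.0638] 0.04985932373636759
```

arm_command([
  [0, 0.02, 0.01],
  [0, 0.035, 0.005],
  [0, 0.035, 0],
  [0.005, 0.035, 0],
  [0.01, 0.035, 0],
  [0.015, 0.02, 0],
  [0, 0, 0],
  [0, 0, 0],
], fingers=[1, 1, 1, 1, 1, 1, 1, 1], roll=[0.06, 0.06, 0.06, 0.06, 0.06, 0.06, 0, 0])

```text
t: 13.8
eef_pos: [0.5552, 0.1746, 0.2075]
ee_rot: [3.075, -0.015, -1.234]
force: [-0.4, -0.6, -4.4]
width: 0.0496
```

```bash
python3 st.py
```

```text
13.8 [0.5552 0.1746 0.2075] yaw -1.2335 lean rad/tan -0.06644007206357908 -0.01754024092829643 q [ 0.637   0.2617 -0.1708 -0.0054 -1.207  -0.2981] [-0.4253 -0.6252 -4.3975] 0.04961092316457395
```

arm_command([
  [0.02, 0.012, 0],
  [0.02, 0.012, -0.01],
  [0.018, 0.01, -0.01],
  [0.006, 0.004, -0.01],
  [0, 0, 0],
  [0, 0, 0],
  [0, 0, 0],
], fingers=[1, 1, 1, 1, 1, 1, 1], roll=[0.005, 0.005, 0.005, 0, 0, 0, 0])

```text
t: 14.5
eef_pos: [0.619, 0.2055, 0.177]
ee_rot: [3.072, -0.016, -1.23]
force: [-0.5, 0.6, -4.4]
width: 0.0495
```

```bash
python3 st.py
python3 - <<'E'
from h import *
im=grab_frame("scene"); cv2.imwrite("pics/scene4.png",im)
cv2.imwrite("pics/s4c.png",cv2.resize(im[180:270,290:390],None,fx=6,fy=6,interpolation=cv2.INTER_CUBIC))
E
```

```text
14.5 [0.619  0.2055 0.177 ] yaw -1.2299 lean rad/tan -0.06939960183250518 -0.017237085905650044 q [ 0.6167  0.3965 -0.0469 -0.004  -1.1988 -0.2747] [-0.5373  0.5856 -4.3746] 0.04954158950632782
```

View pics/s4c.png

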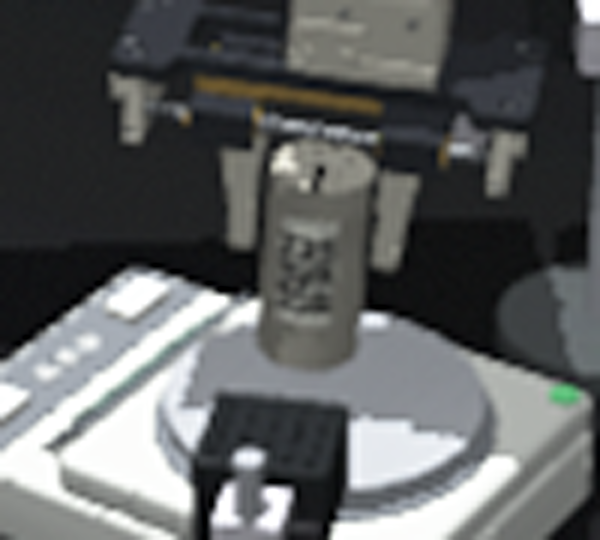

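Run:
```python
from h import *
im=cv2.imread("pics/scene4.png")
c=C["scene"];o=-c["R"].T@c["t"]
d=o[:2]-np.array([.616,.204]);print("cam",o,"az",np.degrees(np.arctan2(d[1],d[0])))
g=cv2.cvtColor(im,cv2.COLOR_BGR2GRAY).astype(int)
print("x0=328")
for y in range(212,238,2): print(y,g[y,328:358])
```

```text
cam [ 1.26612778 -0.95772112  0.99691762] az -60.76754790429666
x0=328
212 [103 122 120 122  93  35  55  83  96  94  89  89  94  93  82  95 110 111
 106 105  96  88  88  63  47  98 122 120 120 121]
214 [ 96 123 120 128  98  29  62  86  88  89  89  92  93  94  96  97  98  97
  95  95  93  91  88  57  73 113 120 119 121 116]
216 [ 99 122 119 123  87  24  66  88  94 107 115 111 109 104 104 108  99 101
 100  91  88  86  79  48  38  98 121 120 122  98]
218 [ 99 122 120 120  81  30  70  89  86  98 119 146 151 149 147 135 130 129
 107  85  86  85  75  44  67 111 122 121 115  75]
220 [ 83 105 113 103  59  35  71  90 104  84  74 117 103  71  93  86  63  77
  87  87  86  85  68  44  96 123 119 121 101  53]
222 [ 16  13  13  11  14  49  78  89  85  70  95 102  72  48  90  95  72  77
  85  90  89  88  64  48 101 123 121 132  98  17]
224 [ 18  19  18  16  13  59  83  91  85  62  59  86 101  97  81  68  70  93
 100  91  90  88  63  39  70  87  97  87  47  14]
226 [17 17 15 16 12 64 87 90 86 75 77 76 54 60 76 63 54 84 97 92 88 86 62 21
 11 15 15 16 15 17]
228 [  6   7  46  40  14  65  87  94  88  64  80  76  84 114 102  92 106 100
  92  89  87  86  61  16  15  18  18  16  17  17]
230 [172 142 159 212 238 169  82  84  80  65  97 118 102  84  68  61  72  88
  92  88  86  84  55  10  10  15  14  15  17  19]
232 [228 253 255 255 237 138  83  98 117 138 141 117 114 119 109 112 108  97
  92  89  84  90 167 204 202 178 125  70  21  10]
234 [219 188 155 168 152  91  84  88  89  89  92 109 116 115 114 110 103  93
  91  87  81 117 170 189 187 188 163 139 144 139]
236 [140 140 142 143 126  95  85  87  88 103 107 106 108 106 100  93  93  93
  90  87  81 105 134 139 138 138 139 139 139 139]
```

```bash
cat > cyl.py <<'E'
from h import *
def cyl(im,n,b,up,az,x0,y0,k,col=(0,0,255)):
    up=np.array(up,float);up/=np.linalg.norm(up);b=np.array(b,float)
    e1=np.array([np.cos(az),np.sin(az),0]);e1-=up*(e1@up);e1/=np.linalg.norm(e1);e2=np.cross(up,e1)
    P=lambda q:((proj(n,q)-[x0,y0]+.5)*k-.5)
    def pl(pts,c,cl=False):
        p=np.array([P(q) for q in pts]);cv2.polylines(im,[(p*8).astype(np.int32)],cl,c,1,cv2.LINE_AA,3)
    t=np.linspace(0,2*np.pi,60)
    for h in(0,.1): pl([b+up*h+.025*(np.cos(a)*e1+np.sin(a)*e2) for a in t],col,True)
    w=.013/.025;T=np.linspace(-w,w,10)
    L=[b+up*.027+.025*(np.cos(a)*e1+np.sin(a)*e2) for a in T]+[b+up*.083+.025*(np.cos(a)*e1+np.sin(a)*e2) for a in T[::-1]]
    pl(L,(0,255,0),True); pl([b+up*.1,b+up*.1+.025*e1],(255,0,0))
E
python3 - <<'E'
from cyl import *
im=cv2.imread("pics/scene4.png"); O=[]
for az in(-70,-64):
    a=cv2.resize(im[185:265,305:375],None,fx=5.6,fy=5.6,interpolation=cv2.INTER_CUBIC)
    cyl(a,"scene",(.6155,.2035,.1233),(.0595,.039,1),np.radians(az),305,185,5.6); O.append(a)
cv2.imwrite("pics/ov4.png",np.hstack(O))
E
```

```text
(no output)
```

View pics/ov4.png

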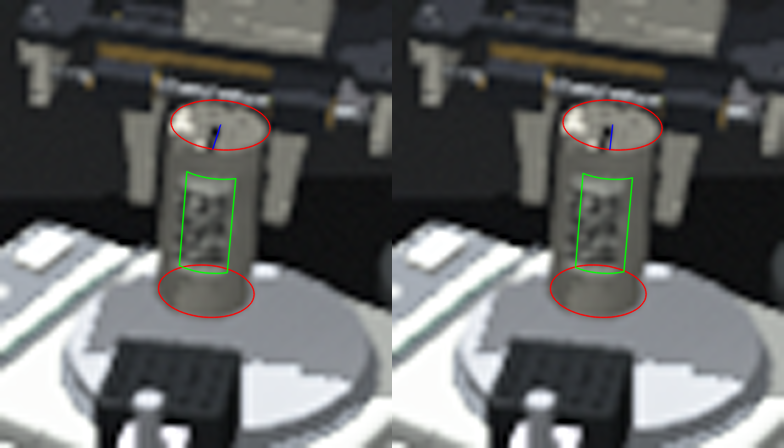

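arm_command([
  [0.002, 0.009, -0.005],
  [0, 0.001, -0.008],
  [0, 0, -0.005],
  [0, 0, -0.003],
  [0, 0, 0],
  [0, 0, 0],
  [0, 0, 0],
], fingers=[1, 1, 1, 1, 1, 1, 1], roll=[0, 0, 0, 0, 0, 0, 0])

```text
t: 15.25
eef_pos: [0.6204, 0.2164, 0.1561]
ee_rot: [3.074, -0.015, -1.229]
force: [0.2, -0.3, -5.0]
width: 0.0494
```

```bash
python3 st.py
```

```text
15.25 [0.6204 0.2164 0.1561] yaw -1.2292 lean rad/tan -0.06731248095946192 -0.015652321014719806 q [ 0.6292  0.4184 -0.0624 -0.0049 -1.159  -0.286 ] [ 0.1725 -0.3003 -5.0382] 0.04938639327910637
```

arm_command([
  [0.001, -0.001, -0.003],
  [0, 0, -0.003],
  [0, 0, -0.002],
  [0, 0, 0],
  [0, 0, 0],
], fingers=[1, 1, 1, 1, 1], roll=[0, 0, 0, 0, 0])

```text
t: 15.75
eef_pos: [0.6218, 0.2152, 0.1478]
ee_rot: [3.075, -0.015, -1.23]
force: [0.0, -0.2, -4.1]
width: 0.0497
```

arm_command([
  [0, 0, -0.002],
  [0, 0, -0.001],
  [0, 0, 0],
  [0, 0, 0],
], fingers=[1, 1, 1, 1], roll=[0, 0, 0, 0])

```text
t: 16.15
eef_pos: [0.6218, 0.2152, 0.1447]
ee_rot: [3.075, -0.015, -1.23]
force: [-0.3, -0.9, -4.0]
width: 0.0496
```

arm_command([
  [0, 0, -0.001],
  [0, 0, 0],
  [0, 0, 0],
], fingers=[1, 1, 1], roll=[0, 0, 0])

```text
t: 16.45
eef_pos: [0.6219, 0.2153, 0.1437]
ee_rot: [3.075, -0.015, -1.23]
force: [-0.4, -0.1, -4.4]
width: 0.0496
```

arm_command([
  [0, 0, -0.001],
  [0, 0, 0],
  [0, 0, 0],
], fingers=[1, 1, 1], roll=[0, 0, 0])

```text
t: 16.75
eef_pos: [0.6221, 0.2153, 0.1433]
ee_rot: [3.076, -0.015, -1.229]
force: [0.8, 0.0, -4.3]
width: 0.0492
```

arm_command([
  [0, 0, -0.001],
  [0, 0, 0],
  [0, 0, 0],
], fingers=[1, 1, 1], roll=[0, 0, 0])

```text
t: 17.05
eef_pos: [0.6222, 0.2153, 0.1432]
ee_rot: [3.077, -0.015, -1.229]
force: [-0.7, -1.6, -3.0]
width: 0.0498
```

arm_command([
  [0, 0, -0.001],
  [0, 0, -0.001],
  [0, 0, -0.001],
  [0, 0, 0],
], fingers=[1, 1, 1, 1], roll=[0, 0, 0, 0])

```text
t: 17.45
eef_pos: [0.6222, 0.2153, 0.1432]
ee_rot: [3.078, -0.016, -1.228]
force: [-0.3, 0.2, -3.9]
width: 0.05
```

```bash
python3 st.py
```

```text
17.45 [0.6222 0.2153 0.1432] yaw -1.228 lean rad/tan -0.06327839514659206 -0.016309446454569648 q [ 0.627   0.4282 -0.0788 -0.003  -1.1291 -0.2834] [-0.265   0.1915 -3.889 ] 0.04998599534952035
```

arm_command([
  [0, 0, -0.002],
  [0, 0, -0.002],
  [0, 0, -0.002],
], fingers=[1, 1, 1], roll=[0, 0, 0])

```text
t: 17.75
eef_pos: [0.6224, 0.215, 0.1429]
ee_rot: [3.081, -0.017, -1.226]
force: [-7.7, -0.1, 12.6]
width: 0.0499
```

```bash
python3 st.py
```

```text
17.75 [0.6224 0.215  0.1429] yaw -1.2261 lean rad/tan -0.06080456667836779 -0.01763509891479546 q [ 0.6277  0.4272 -0.0821 -0.0009 -1.1249 -0.2831] [-7.7029 -0.1396 12.5712] 0.04990619362236946
```

arm_command([
  [0, 0, 0],
  [0, 0, 0],
  [0, 0, 0],
], fingers=[1, 1, 1], roll=[0, 0, 0], newtons=5)

```text
t: 18.05
eef_pos: [0.6226, 0.2151, 0.143]
ee_rot: [3.081, -0.017, -1.226]
force: [-2.1, -0.2, 2.3]
width: 0.0494
```

```bash
python3 st.py
```

```text
18.05 [0.6226 0.2151 0.143 ] yaw -1.226 lean rad/tan -0.059949756111294245 -0.01759151177204351 q [ 0.6277  0.4269 -0.0823 -0.0007 -1.1241 -0.2831] [-2.0821 -0.1659  2.3353] 0.0493875360509145
```

arm_command([
  [0, 0, 0],
  [0, 0, 0],
  [0, 0, 0],
  [0, 0, 0],
  [0, 0, 0],
  [0, 0, 0],
  [0, 0, 0],
  [0, 0, 0],
], fingers=[-0.14, -0.15, -0.16, -0.17, -0.18, -0.2, -0.22, -0.25], roll=[0, 0, 0, 0, 0, 0, 0, 0])

```text
t: 18.85
eef_pos: [0.6233, 0.2149, 0.1425]
ee_rot: [3.082, -0.017, -1.226]
force: [-0.4, -1.0, -0.8]
width: 0.0541
```

```bash
python3 st.py
```

```text
18.85 [0.6233 0.2149 0.1425] yaw -1.2262 lean rad/tan -0.059594928163587566 -0.018172804651712237 q [ 0.6272  0.4281 -0.0819  0.0001 -1.1231 -0.2832] [-0.3537 -0.9664 -0.8422] 0.05406278591520336
```

arm_command([
  [0, 0, 0],
  [0, 0, 0],
  [0, 0, 0],
  [0, 0, 0],
  [0, 0, 0],
  [0, 0, 0],
], fingers=[-0.5, -1, -1, -1, -1, -1], roll=[0, 0, 0, 0, 0, 0])

```text
t: 19.45
eef_pos: [0.6242, 0.2155, 0.1429]
ee_rot: [3.084, -0.017, -1.226]
force: [-0.1, 0.4, -0.7]
width: 0.0872
```

arm_command([
  [0, 0, 0.015],
  [0, 0, 0.02],
  [0, 0, 0.02],
  [0, 0, 0.02],
  [0, 0, 0.02],
  [0, 0, 0],
], fingers=[-1, -1, -1, -1, -1, -1], roll=[0, 0, 0, 0, 0, 0])

```text
t: 20.05
eef_pos: [0.6245, 0.215, 0.2473]
ee_rot: [3.086, -0.018, -1.226]
force: [0.2, -0.1, 1.0]
width: 0.0878
```

```bash
python3 st.py
```

```text
20.05 [0.6245 0.215  0.2473] yaw -1.2255 lean rad/tan -0.05505091936879586 -0.018843553537531504 q [ 0.6274  0.3583  0.0565  0.002  -1.3271 -0.2832] [ 0.1709 -0.0946  1.0256] 0.08777678070079899
```

arm_command([
  [-0.025, -0.008, 0.005],
  [-0.035, -0.01, 0],
  [-0.035, -0.01, 0],
  [-0.035, -0.01, 0],
  [-0.025, -0.01, 0],
  [0, 0, 0],
  [0, 0, 0],
  [0, 0, 0],
], fingers=[-1, -1, -1, 0, 1, 1, 1, 1], roll=[0, 0, 0, 0, 0, 0, 0, 0])

```text
t: 20.85
eef_pos: [0.4651, 0.1651, 0.2568]
ee_rot: [3.093, -0.016, -1.226]
force: [0.1, 0.3, 0.2]
width: 0.0532
```

```bash
python3 st.py
python3 - <<'E'
from h import *
for n in C:
    im=grab_frame(n); cv2.imwrite(f"pics/{n}5.png",im)
    x0,y0,x1,y1=(300,180,390,290) if n=="scene" else (245,180,385,310)
    cv2.imwrite(f"pics/{n}5c.png",cv2.resize(im[y0:y1,x0:x1],None,fx=4.5,fy=4.5,interpolation=cv2.INTER_CUBIC))
E
```

```text
20.85 [0.4651 0.1651 0.2568] yaw -1.2256 lean rad/tan -0.048947431981512905 -0.016382466523294812 q [ 0.737   0.069  -0.2924 -0.004  -1.2609 -0.3909] [0.1133 0.301  0.218 ] 0.05317642117806157
```

View pics/scene5c.png

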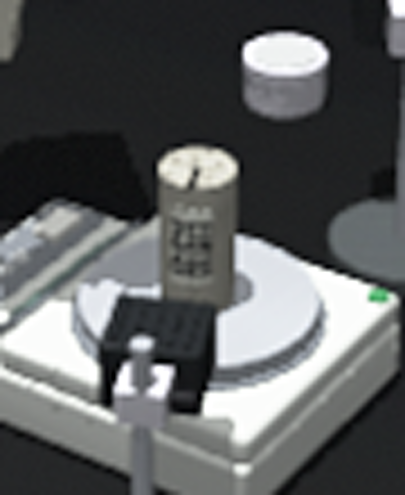

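View pics/top5c.png

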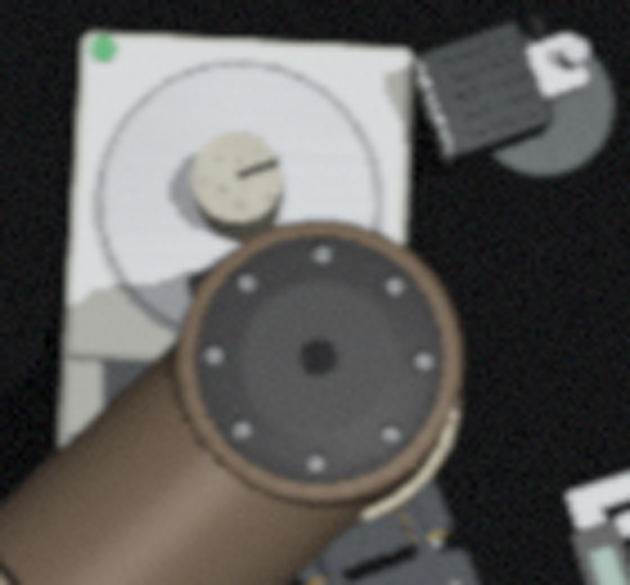

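Run:
```python
from cyl import *
ims={n:cv2.imread(f"pics/{n}5.png") for n in C}
def disk(n,box):
    x0,y0,x1,y1=box; a=ims[n][y0:y1,x0:x1].astype(int)
    m=((a[:,:,2]-a[:,:,0]>8)&(a[:,:,2]>170)).astype(np.uint8)
    m=cv2.morphologyEx(m,cv2.MORPH_CLOSE,np.ones((3,3)))
    k,l,st,ce=cv2.connectedComponentsWithStats(m); i=1+st[1:,4].argmax()
    c,_=cv2.findContours((l==i).astype(np.uint8),cv2.RETR_EXTERNAL,cv2.CHAIN_APPROX_NONE)
    e=cv2.fitEllipse(cv2.convexHull(c[0])); return np.array(e[0])+[x0,y0],e[1]
t=disk("top",(283,205,312,233)); s=disk("scene",(330,208,356,226)); print(t,s)
print("tri",tri(t[0],s[0])); print(atz("top",t[0],.188),atz("scene",s[0],.188))
for n,c in(("top",t[0]),("scene",s[0])):
    g=cv2.cvtColor(ims[n],cv2.COLOR_BGR2GRAY).astype(float); P=[];W=[]; c0=atz(n,c,.188)[:2]
    for y in range(200,235):
        for x in range(280,360):
            p=atz(n,(x,y),.188)[:2]-c0
            if np.hypot(*p)<.022: P.append(p);W.append(g[y,x])
    P=np.array(P);W=np.array(W);w=np.clip(np.median(W)-10-W,0,None);w*=w>20
    sel=w*(np.abs(np.angle(np.exp(1j*(np.arctan2(P[:,1],P[:,0])-np.radians(-70)))))<.5)
    m=(P*sel[:,None]).sum(0)/sel.sum(); cov=((P-m).T*sel)@(P-m)/sel.sum(); v=np.linalg.eigh(cov)[1][:,1]
    print(n,np.degrees(np.arctan2(m[1],m[0])),np.degrees(np.arctan2(-abs(v[1]),v[0]*-np.sign(v[1]))))
b=(t[0]*0+atz("top",t[0],.188)[:2]); 
for n,(x0,y0,x1,y1) in (("scene",(325,195,365,255)),("top",(265,185,330,250))):
  O=[]
  for az in(-70,-76) :
    k=9; a=cv2.resize(ims[n][y0:y1,x0:x1],None,fx=k,fy=k,interpolation=cv2.INTER_CUBIC)
    q=(atz("scene",s[0],.188) if n=="scene" else atz("top",t[0],.188))
    cyl(a,n,(q[0],q[1],.088),(0,0,1),np.radians(az),x0,y0,k); O.append(a)
  cv2.imwrite(f"pics/ov5{n}.png",np.hstack(O) if n=="scene" else O[0])
# pan centre via ring in current/initial top image relative reader
```

```text
(array([296.91482925, 218.86416817]), (18.590181350708008, 19.07158088684082)) (array([343.56655693, 216.82942104]), (8.757494926452637, 17.01413345336914))
tri (array([0.61849401, 0.213579  , 0.18604944]), array([0.2749756 , 0.40290607]), array([ 0.43803795, -0.06487755]))
[0.61922017 0.21420251 0.188     ] [0.61913282 0.2098369  0.188     ]
top -70.63459249480802 -71.1285391859842
scene -73.28270506446842 -74.55942933220823
```

View pics/ov5scene.png

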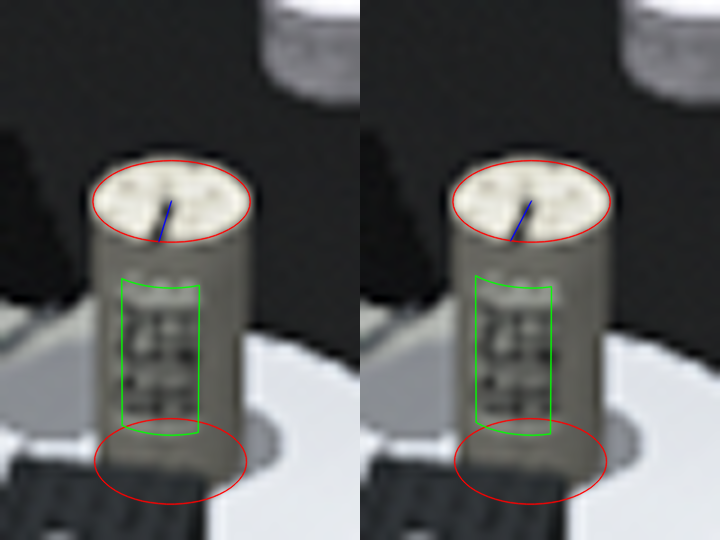

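View pics/ov5top.png

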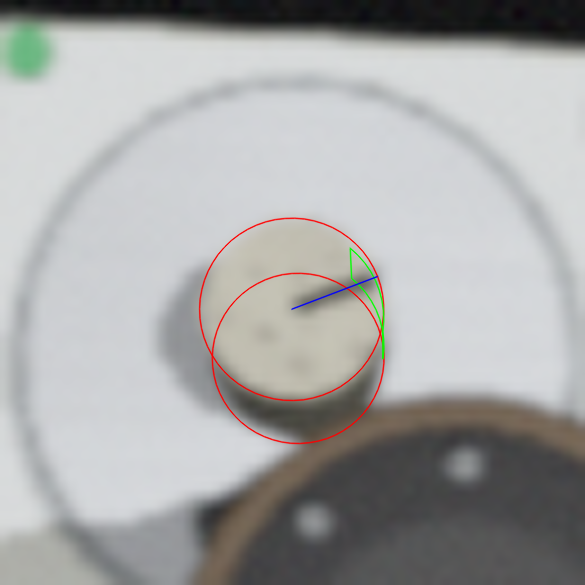

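arm_command([
  [-0.011, -0.003, -0.02],
  [0, 0, -0.03],
  [0, 0, -0.03],
  [0, 0, -0.03],
  [0, 0, -0.03],
  [0, 0, -0.015],
  [0, 0, 0],
  [0, 0, 0],
], fingers=[1, 1, 1, 1, 1, 1, 1, 1], roll=[0, 0, 0, 0, 0, 0, 0, 0])

```text
t: 21.75
eef_pos: [0.4588, 0.1633, 0.0941]
ee_rot: [3.089, -0.019, -1.228]
force: [0.4, 0.3, 0.7]
width: 0.0004
```

```bash
python3 st.py
python3 - <<'E'
from h import *
im=grab_frame("scene"); cv2.imwrite("pics/scene6.png",im)
cv2.imwrite("pics/s6c.png",cv2.resize(im[170:300,240:400],None,fx=4.5,fy=4.5,interpolation=cv2.INTER_CUBIC))
E
```

```text
21.75 [0.4588 0.1633 0.0941] yaw -1.2283 lean rad/tan -0.05213974045407747 -0.019244682721498558 q [ 0.7444  0.2158 -0.5295 -0.0035 -0.881  -0.4001] [0.3774 0.3462 0.6925] 0.0004104400797110846
```

View pics/s6c.png

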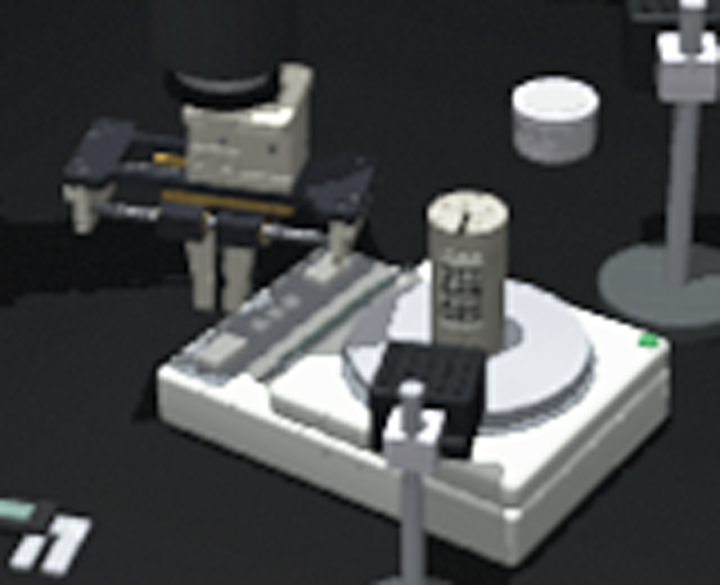

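Run:
```python
from h import *
for X in((.4588,.1633,.0941),(.4545,.1624,.058)): print((proj("scene",X)-[240,170]+.5)*4.5)
im=cv2.imread("pics/scene6.png");cv2.imwrite("pics/s6d.png",cv2.resize(im[200:260,265:325],None,fx=10,fy=10,interpolation=cv2.INTER_CUBIC))
```

```text
[225.63453731 303.45403982]
[222.38840565 346.67373327]
```

View pics/s6d.png

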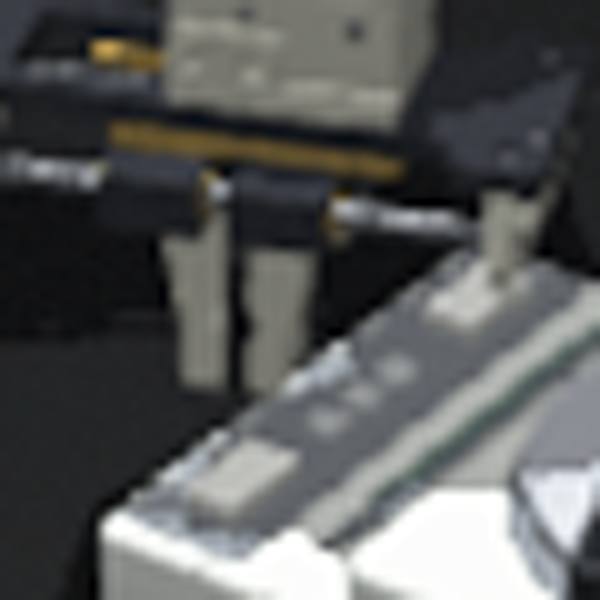

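arm_command([
  [-0.004, -0.001, -0.012],
  [0, 0, -0.012],
  [0, 0, -0.004],
  [0, 0, 0],
  [0, 0, 0],
], fingers=[1, 1, 1, 1, 1], roll=[0, 0, 0, 0, 0])

```text
t: 22.3
eef_pos: [0.4581, 0.1645, 0.0688]
ee_rot: [3.096, -0.017, -1.228]
force: [-0.4, -0.5, 0.5]
width: 0.0005
```

```bash
python3 st.py
```

```text
22.3 [0.4581 0.1645 0.0688] yaw -1.2279 lean rad/tan -0.045148269763791486 -0.017051264420160774 q [ 0.7481  0.2458 -0.5634 -0.0028 -0.8099 -0.4036] [-0.3719 -0.5499  0.4559] 0.0005488400671680692
```

arm_command([
  [-0.004, -0.002, -0.006],
  [0, 0, 0],
  [0, 0, 0],
  [0, 0, 0],
], fingers=[1, 1, 1, 1], roll=[0, 0, 0, 0])

```text
t: 22.7
eef_pos: [0.4543, 0.1627, 0.0634]
ee_rot: [3.098, -0.017, -1.228]
force: [-0.1, -0.0, 0.1]
width: 0.0009
```

arm_command([
  [0, 0, -0.003],
  [0, 0, -0.002],
  [0, 0, -0.002],
], fingers=[1, 1, 1], roll=[0, 0, 0])

```text
t: 23.0
eef_pos: [0.4547, 0.163, 0.0564]
ee_rot: [3.099, -0.016, -1.228]
force: [-1.4, -0.6, 1.9]
width: 0.0002
```

arm_command([
  [0, 0, -0.002],
  [0, 0, -0.002],
  [0, 0, -0.002],
], fingers=[1, 1, 1], roll=[0, 0, 0])

```text
t: 23.3
eef_pos: [0.4549, 0.163, 0.0535]
ee_rot: [3.099, -0.017, -1.226]
force: [-14.2, -1.2, 39.0]
width: 0.0008
```

arm_command([
  [0, 0, 0.002],
  [0, 0, 0.01],
  [0, 0, 0.02],
  [0, 0, 0.02],
], fingers=[1, 1, 1, 1], roll=[0, 0, 0, 0])

```text
t: 23.7
eef_pos: [0.4534, 0.1621, 0.1064]
ee_rot: [3.095, -0.019, -1.225]
force: [-0.3, -0.1, 0.4]
width: 0.0004
```

arm_command([
  [0, 0, 0.04],
  [0, 0, 0.04],
  [-0.01, -0.03, 0.02],
  [0, -0.03, 0],
  [0, 0, 0],
  [0, 0, 0],
], fingers=[1, 1, 1, 1, 1, 1], roll=[0, 0, 0, 0, 0, 0])

```text
t: 24.3
eef_pos: [0.4443, 0.1009, 0.2153]
ee_rot: [3.102, -0.018, -1.224]
force: [-0.2, 0.1, -0.5]
width: 0.0003
```

```bash
python3 st.py
python3 - <<'E'
from h import *
for n in C:
    im=grab_frame(n); cv2.imwrite(f"pics/{n}7.png",im)
a=cv2.imread("pics/scene7.png");b=cv2.imread("pics/top7.png")
cv2.imwrite("pics/7c.png",np.hstack([cv2.resize(a[170:300,240:400],(400,325)),cv2.resize(b[180:310,250:410],(400,325))]))
o=cv2.imread("pics/top5.png"); d=cv2.absdiff(b[205:236,285:310],o[205:236,285:310]); print("core diff",d.max())
E
```

```text
24.3 [0.4443 0.1009 0.2153] yaw -1.2245 lean rad/tan -0.03704115488183491 -0.022778270248245955 q [ 0.6622  0.0233 -0.4423  0.0053 -1.1485 -0.3185] [-0.1528  0.0916 -0.5126] 0.00030599489295474164
core diff 153
```

View pics/7c.png

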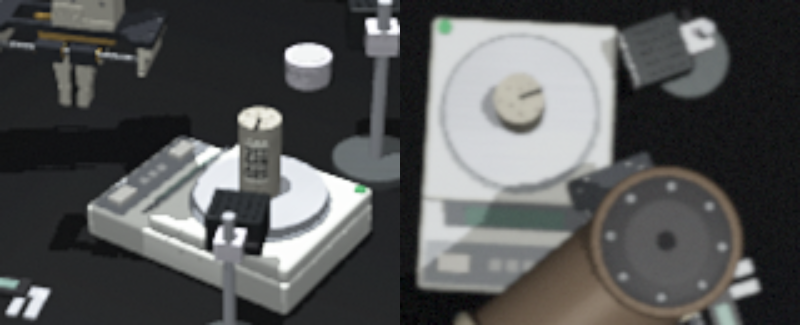

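View pics/scene7.png

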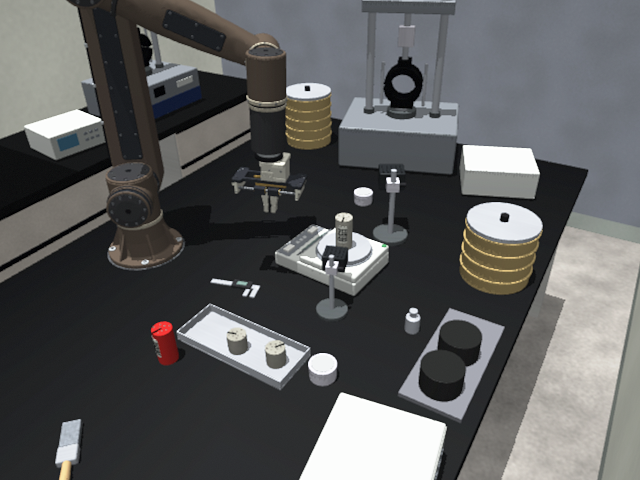

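```bash
python3 -c "
from station import *
print(job_done())"
```

```text
the job is handed in; nothing more can be done
None
```

The long core is standing free on the balance pan, its label facing the smaller reader. I pressed the print key to its stop, released it, and handed the job in at about 24.4 s. The arm was clear of everything by then.

- **Position:** in the top view the core is within about 2 mm of the pan centre. The scene camera put it about 4 mm further towards −y than the top camera did. The two cameras also disagreed, by about 3 mm, when I measured the core in the tray, and the 2 mm calibration error could account for much of that.
- **Label:** it points at about −71° from the top view and −73° to −75° from the scene view. The direction to the reader is about −70.5°.
- **Print key:** the fingertips stopped at z = 0.0535 m, which matches the key's stop at 0.054 m. I saw no print readout to confirm it. The wrist force reached 39 N, much more than the 4 N needed and close to the 40 N limit for the gripper's body; I pressed with the shut fingertips, not the body.
- **Set-down:** the tool had picked up a lean of about 4° on the way, so the core met the pan on one edge. I pressed lightly, with the wrist reading up to 12.6 N upward against about −4.5 N before contact. I then let it settle flat by opening the fingers slowly.
- **Everything else:** in the last pictures the two short cores, the calliper and the red core look unmoved. The fingers never went near the tare key.

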